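# Raise the ratchet candle stand to its third notch and set the candle on it

## Task

Lift the ratchet stand's empty tray by its handle until the pawl has clicked exactly three times, no fewer and no more, then ease it down until it rests on that third notch and let go. Then stand the narrow, straight-sided candle upright on the tray, inside its rim, setting it down gently; leave the other things on the table undisturbed.

Things in the scene. Friction and masses are not known exactly. Their poses are not given: they have to be found in the camera images.
- stand: Dark steel ratchet stand, fixed to the table: base plate 150 x 130 x 10 mm, in its middle an upright channel tower 118 mm tall, with a spring pawl (black pull knob) on the tower's +x side. Origin: centre of the base's underside, on the column's axis; z up; the tray's handle points along its -x. It lets the column rise but not sink, so lifting past the fourth click cannot be undone.
- column: The stand's aluminium column, a 24 mm square tube that slides up and down in the tower (about 0.5 kg, travel 110 mm), with a round tray on top: 92 mm outer diameter, floor 84 mm across and 6 mm thick, rim 4 mm thick and 5 mm tall. Origin: centre of the tray floor's upper face, 130 mm above the table at the start, column right down. Axes as the stand's.
- pawl_nose (a point): Tip of the spring pawl, fixed on the stand, 112 mm above the table and 12.5 mm from the column's axis. The column's five saw-teeth, 12 mm apart, pass it. Their strip is clamped to the column at a height that differs each time: the first click comes anywhere 12 to 52 mm above the start, each next one 12 mm higher. Count by feel, not by height.
- tray_rim (a point): Centre of the tray, at rim height, 5 mm above its floor. Lifting feel: 4 to 6 N (weight, friction) while free; then over 4.5 mm the force grows by 8 to 14 N as a tooth pushes the pawl back, then falls off again; about 2 mm higher the pawl snaps in under the tooth (the click); then 5 mm of free rise before the next tooth. Lowered, the column rests on the last clicked tooth.
- handle (a point): Centre of the lifting handle: a level aluminium bar that sticks out of the tray's side along the stand's -x, 14 mm wide (along y), 12 mm tall, free from the tray's rim (46 mm from the axis) out to a 24 mm wide end plate at 105 mm. This point lies 78 mm from the axis, 1 mm below the tray's floor. To be pinched from above, across its width. Axes as the stand's.
- candle: The candle to be set on the tray: straight cylinder of light grey ware, 62 mm diameter, 78 mm tall, 0.25 to 0.42 kg, pale wax on top with one flat wooden wick that stands up 8 mm. Origin: centre of its underside; z up.
- canister: Bystander: dark lidded canister, 72 mm diameter, 95 mm tall. Origin: centre of its underside.
- bowl_candle: Bystander: wide low candle with three wicks, 100 mm diameter, 45 mm tall. Origin: centre of its underside.
- brush: Bystander: a brush lying flat on the table beyond the work. Origin: centre of its underside.

How it is judged:
By the outcome, as a careful person would: the job done as asked, in the order asked, and still so for the second after the job is handed in, with the robot touching nothing.
It also fails if it takes over 72 s, if anything falls off the work surface, if the arm or the gripper's body presses on something with over 40 N, if the wrist force passes 120 N, or if a joint passes its speed limit or range.

## Robot

A 6-joint arm with a two-finger parallel gripper is mounted at the origin on the work surface. World frame = base frame: x ahead of the robot, y to its left, z up, the work surface at z = 0. Lengths are in m, angles in rad, forces in N, time in s.
With the tool pointing down it reaches from about 0.275 to 0.825 m from the base axis. Payload 4.9 kg.
Tool frame: the origin (TCP) lies at the very end of the fingers, on their centre line; the grasp point (between the pads) lies 19 mm behind it; z points along the fingers, y is the direction in which the jaws open and shut (so a half turn about z gives the same grasp; the last joint's range is limited). The gripper opens to 85 mm and grips with 20 to 120 N. Pads are 22 mm wide; open, the fingers measure 114 mm over their backs; the gripper's body (76 mm by 85 mm) begins 54 mm behind the grasp point. The pads swing forward as they close: fully open they stand 13 mm farther back than shut.
Start: joints at [0.978, 0.326, -0.193, 1.052, 0, 1.437], TCP at [0.244, 0.493, 0.231] pointing down, gripper open.
Joint ranges: [-2.65, 2.65], [-0.97, 1.79], [-1.3, 1.35], [-1.93, 2.1], [-1.47, 1.37], [-3.14, 3.14]. Speed limits (rad/s): [2.57, 2.57, 3.14, 3.14, 3.14, 3.14].

## Interface

Orientations are given as a 3x3 rotation matrix whose columns are the frame's x, y, z axes.
In Python, from workcell import ctrl gives the robot as it stands. The module is installed in compiled form; this text tells all that it offers.
- The arm moves only by the tool servo_tool, never from a script. Its argument "rows" is a list of rows, each a list of 2 entries, a list of its own where there are three numbers: the shift along the tool's x, y, z in m, then the turn about the tool's z in rad. A call has 1 to 5 rows; each row shifts and turns the commanded pose from where the row before left it, along the tool's axes as they then stand; what a row does not reach is not made up. A row lasts 1/10 s, in which the tool goes at most 50 mm and 8.59 degrees, less where a joint would pass 70% of its speed; a pose out of reach is approached as far as the arm can. A call with a gripper value outside its range is refused whole. "hand" is the finger opening in m, from 0 to 0.0854, set as the call begins (left out, the last holds). The fingers move at their own pace and stop on an object; the grip force is fixed at half the most. Time passes only in rows, so rows that do not move let the fingers close. It gives the time, the measured TCP pose, the force and the opening at its end, in the units of the state.
- ctrl.get_obs(): the state, without advancing time (a new reading comes with each control period).
- ctrl.read_camera(name): name is "side" or "top"; returns (picture, depth): 420x560x3 uint8, red, green, blue; 420x560 float32, m along the optical axis (not along the pixel's ray), 0 where there is no reading.
- ctrl.camera_params(name): a dict with "vfov" (degrees; the focal length in pixels is half the picture's height over the tangent of half this angle, whatever the lens; pixels are square), "cx", "cy" (the principal point, pixels), "D" ([k1, k2, p1, p2, k3] as OpenCV has them; the pictures are not rectified), "R" (3x3) and "t" (3): a world point X has camera coordinates R X + t. Camera axes: x right, y down, z forward; pixel columns grow to the right and rows downward; lengths in m; the calibration is good to about 2 mm. A picture is of the moment at which its call begins. camera_params takes no time and is no camera call.
- ctrl.job_done(): hands the job in, once; it reports no verdict.
Trained networks look in the newest picture that a camera, given by its name, has taken for a name from the list of things; names that differ only in an ending like _2 or _b are one class to them, and where a whole thing is asked for, a point or a joint stands for the part that bears it (a point fixed in the world has none). Each returns a list of dicts, best first, with "conf" (0 to 1); they miss things now and then, are a little off and sometimes report something else, mostly with a low value. They report only what shows in the picture. A call takes as long as a camera call.
- ctrl.silhouettes(camera, thing): "pixels" (420x560 bool, what is visible of it) and "box" ([left, top, right, bottom] in pixels, round what is visible of it).
- ctrl.pinpoint(camera, thing): "at" ([column, row] in pixels: a listed point, or the origin of a listed thing).
The state is a dict: "time": time; "joint_pos": joint angles; "qd": joint speeds; "tau": joint torques, N m; "tcp_pos": TCP position; "ee_rot": TCP orientation; "wrist_force": force on the tool from outside, world axes, zero at the start; "torque": the same for the moment, N m; "width": finger opening in m.
Only numpy, scipy, OpenCV 4.12 (cv2) and the standard library are available. Lean on these libraries where they do the work, as an engineer would, in place of code of your own. Each camera call takes 0.05 s, during which the arm holds its last target.

## Working session

There is one attempt and no reset: what is moved stays moved. The work goes in short steps, Python scripts to look and compute and a tool call to move; the robot and the scene stay as the last step left them, time stands still between calls to the robot, and variables do not carry over. Pictures are saved under pics/ and viewed, and the job is handed in when it is done.

Besides the shell and the picture viewer there is one more tool, called after ">>>" by a JSON object that holds its "name" and its "arguments". servo_tool: Moves the arm, as the interface text tells. Its arguments: {"type":"object","properties":{"rows":{"type":"array","items":{"type":"array"}},"hand":{"type":"number"}},"required":["rows"]}

```bash
mkdir -p pics; cat > h.py <<'E'
import numpy as np,cv2
from workcell import ctrl
def K(p):
    f=210/np.tan(np.radians(p["vfov"])/2); return np.array([[f,0,p["cx"]],[0,f,p["cy"]],[0,0,1.]])
def pts(cam,mask,depth):
    p=ctrl.camera_params(cam); R=np.array(p["R"]);t=np.array(p["t"])
    v,u=np.nonzero(mask&(depth>0)); z=depth[v,u]
    n=cv2.undistortPoints(np.c_[u,v].astype(float).reshape(-1,1,2),K(p),np.array(p["D"],float)).reshape(-1,2)
    return (np.c_[n*z[:,None],z]-t)@R
def ray(cam,uv,z):
    p=ctrl.camera_params(cam); R=np.array(p["R"]);t=np.array(p["t"])
    n=cv2.undistortPoints(np.array(uv,float).reshape(1,1,2),K(p),np.array(p["D"],float)).reshape(2)
    d=R.T@np.r_[n,1]; c=-R.T@t; return c+d*(z-c[2])/d[2]
E
python3 - <<'E'
from h import *
o=ctrl.get_obs()
for k in o: print(k,np.round(o[k],3).tolist())
for c in("side","top"):
    im,d=ctrl.read_camera(c); cv2.imwrite(f"pics/{c}0.png",im[:,:,::-1]); np.save(f"{c}0.npy",d)
    for n in("stand","column","candle","canister","bowl_candle","brush"):
        s=ctrl.silhouettes(c,n)[:1]
        for q in s:
            P=pts(c,q["pixels"],d); print(c,n,round(q["conf"],2),q["box"],"min",P.min(0).round(3),"max",P.max(0).round(3),"med",np.median(P,0).round(3))
            top=P[P[:,2]>np.percentile(P[:,2],98)-.006]; print("   top mid",((top.min(0)+top.max(0))/2).round(4),(top.max(0)-top.min(0)).round(3))
    for n,z in(("handle",.129),("tray_rim",.135),("candle",0),("stand",0),("column",.13),("pawl_nose",.112)):
        for q in ctrl.pinpoint(c,n)[:2]: print(c,n,q,ray(c,q["at"],z).round(4))
E
```

```text
time 0.0
joint_pos [0.978, 0.327, -0.194, 1.052, -0.0, 1.437]
qd [-0.001, 0.001, 0.002, -0.001, 0.002, 0.001]
tau [-0.001, -44.34, 26.244, 0.015, -0.0, 0.0]
tcp_pos [0.243, 0.493, 0.23]
ee_rot [[-0.897, 0.443, -0.001], [0.443, 0.897, -0.001], [0.0, -0.002, -1.0]]
wrist_force [-0.828, -0.63, -0.088]
torque [-0.046, -0.002, 0.007]
width 0.085
side stand 0.57 [232.7, 226.3, 309.3, 303.2] min [ 0.422 -0.183 -0.003] max [0.661 0.01  0.14 ] med [ 0.52  -0.12   0.013]
   top mid [ 0.501  -0.1085  0.1346] [0.158 0.093 0.01 ]
side column 0.87 [233.0, 229.3, 291.2, 261.9] min [ 0.422 -0.155 -0.001] max [0.577 0.009 0.14 ] med [ 0.524 -0.103  0.13 ]
   top mid [ 0.5001 -0.1097  0.135 ] [0.154 0.09  0.009]
side candle 0.88 [232.4, 196.5, 254.9, 229.4] min [ 0.563  0.077 -0.004] max [0.655 0.217 0.09 ] med [0.585 0.094 0.061]
   top mid [0.5926 0.1103 0.0825] [0.06  0.062 0.014]
side canister 0.97 [157.4, 154.6, 187.6, 197.4] min [ 0.486  0.354 -0.004] max [0.56  0.431 0.099] med [0.514 0.369 0.069]
   top mid [0.5232 0.3931 0.0946] [0.074 0.076 0.008]
side bowl_candle 0.82 [357.4, 318.1, 400.7, 
[... 1735 characters left out ...]
med [ 0.571 -0.416  0.045]
   top mid [ 0.5733 -0.4215  0.0517] [0.098 0.093 0.013]
top brush 0.81 [261.6, 123.4, 282.8, 189.8] min [ 0.719 -0.017 -0.007] max [0.919 0.033 0.028] med [0.796 0.012 0.018]
   top mid [0.8211 0.0066 0.0232] [0.195 0.047 0.009]
top handle {'at': [316.5, 270.7], 'conf': 0.87} [ 0.4583 -0.1027  0.129 ]
top tray_rim {'at': [314.9, 238.6], 'conf': 0.63} [ 0.5428 -0.102   0.135 ]
top candle {'at': [238.8, 228.3], 'conf': 0.76} [0.6    0.1133 0.    ]
top stand {'at': [311.4, 245.1], 'conf': 0.8} [ 0.5428 -0.1003  0.    ]
top column {'at': [320.0, 241.8], 'conf': 0.66} [ 0.5344 -0.1156  0.13  ]
top pawl_nose {'at': [314.4, 237.0], 'conf': 0.92} [ 0.5504 -0.1025  0.112 ]
```

```bash
python3 - <<'E'
from h import *
for c in("side","top"):
    im=cv2.imread(f"pics/{c}0.png"); 
    cr=im[150:350,130:430] ; cv2.imwrite(f"pics/{c}0z.png",cv2.resize(cr,(798,532),interpolation=cv2.INTER_CUBIC))
    d=np.load(f"{c}0.npy")
    P=pts(c,np.ones(d.shape,bool),d)
    B=P[(abs(P[:,0]-.51)<.12)&(abs(P[:,1]+.105)<.08)&(P[:,2]>.115)&(P[:,2]<.145)]
    print(c,len(B))
    T=B[B[:,0]>.5]; h=cv2.convexHull(T[:,:2].astype(np.float32)).reshape(-1,2)
    h=h[h[:,0]>.515]
    A=np.c_[2*h,np.ones(len(h))]; s=np.linalg.lstsq(A,(h**2).sum(1),rcond=None)[0]
    ce=s[:2];print("circ",ce,np.sqrt(s[2]+ce@ce), "bbox mid y",(T[:,1].min()+T[:,1].max())/2,"xmax",T[:,0].max())
    H=B[np.hypot(*(B[:,:2]-ce).T)>.052]
    for lo in np.arange(.42,.5,.01):
        q=H[(H[:,0]>=lo)&(H[:,0]<lo+.01)]
        if len(q): print(round(lo,3),len(q),q[:,1].min().round(4),q[:,1].max().round(4),q[:,1].mean().round(4),np.median(q[:,2]).round(4))
    C=P[(abs(P[:,0]-.6)<.06)&(abs(P[:,1]-.11)<.06)&(P[:,2]>.065)&(P[:,2]<.1)]
    T=C[C[:,2]<.083];print("candle",cv2.minEnclosingCircle(T[:,:2].astype(np.float32)),np.median(T,0))
    W=C[C[:,2]>.083];print("wick",W.round(3)[:12].tolist())
E
```

```text
side 1101
circ [ 0.55403248 -0.11075455] 0.04941242315424939 bbox mid y -0.10851424415632611 xmax 0.6069339904093073
0.42 35 -0.1035 -0.0819 -0.0932 0.1329
0.43 29 -0.1018 -0.0848 -0.0952 0.1331
0.44 31 -0.1019 -0.0861 -0.0958 0.1334
0.45 28 -0.1039 -0.0886 -0.0976 0.1336
0.46 28 -0.1067 -0.092 -0.1002 0.1337
0.47 30 -0.1063 -0.0899 -0.1011 0.1344
0.48 38 -0.1237 -0.0933 -0.1053 0.1337
0.49 63 -0.1374 -0.0827 -0.1152 0.1317
0.5 60 -0.1475 -0.0722 -0.1103 0.1305
candle ((0.5948624610900879, 0.1093926802277565), 0.03296884521842003) [0.59060297 0.10326105 0.07770758]
wick [[0.592, 0.114, 0.086], [0.594, 0.111, 0.087], [0.594, 0.107, 0.09], [0.595, 0.108, 0.084], [0.597, 0.106, 0.084]]
top 1127
circ [ 0.55304738 -0.10815094] 0.048359204547183746 bbox mid y -0.10709817793910734 xmax 0.6074471334504385
0.42 25 -0.0995 -0.0786 -0.089 0.1343
0.43 23 -0.0973 -0.0842 -0.091 0.1337
0.44 21 -0.1005 -0.0871 -0.0929 0.1348
0.45 22 -0.101 -0.0876 -0.0946 0.1359
0.46 17 -0.1014 -0.0883 -0.0954 0.1344
0.47 23 -0.1049 -0.0912 -0.0975 0.1355
0.48 26 -0.1159 -0.0918 -0.1009 0.1344
0.49 72 -0.1349 -0.0791 -0.1068 0.1319
0.5 43 -0.1432 -0.0716 -0.1097 0.1313
candle ((0.5962642431259155, 0.11031058430671692), 0.030748264864087105) [0.59482356 0.11042083 0.07838742]
wick [[0.622, 0.124, 0.084], [0.621, 0.118, 0.084], [0.621, 0.104, 0.085], [0.62, 0.098, 0.087], [0.618, 0.096, 0.084], [0.612, 0.11, 0.084], [0.612, 0.093, 0.083], [0.61, 0.115, 0.085], [0.604, 0.107, 0.083], [0.603, 0.104, 0.085], [0.601, 0.107, 0.086], [0.598, 0.11, 0.088]]
```

View pics/side0z.png

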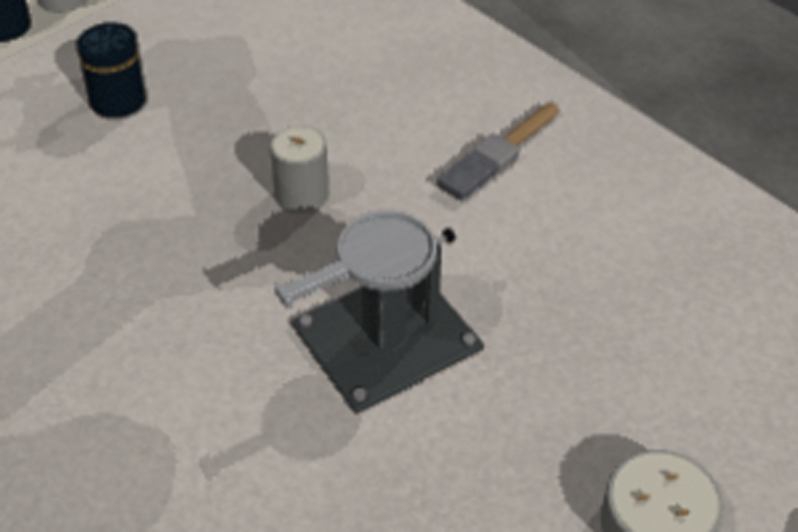

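View pics/top0z.png

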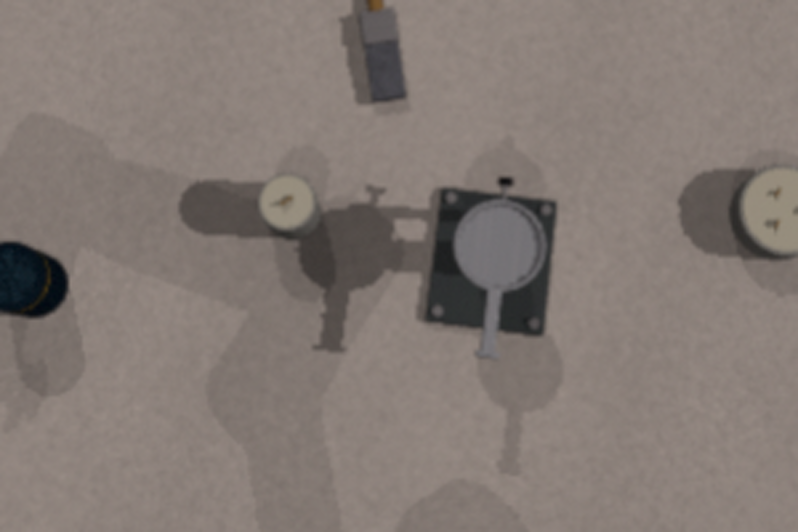

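```bash
python3 - <<'E'
from h import *
def rays(cam,uv,z):
    return np.array([ray(cam,q,z) for q in uv])
# from zoom px: u=130+x/2.66, v=150+y/2.66
def un(l): return [(130+x/2.66-.3,150+y/2.66-.3) for x,y in l]
C=rays("top",un([(442,187),(557,201),(543,334),(426,322)]),.01);print(C.round(4),"mid",C.mean(0).round(4))
e=[C[0]-C[3],C[1]-C[2]];print([np.arctan2(v[1],v[0]).round(3) for v in e],[np.linalg.norm(v).round(3) for v in e])
e=[C[0]-C[1],C[3]-C[2]];print([np.arctan2(-v[0],v[1]).round(3) for v in e],[np.linalg.norm(v).round(3) for v in e])
C=rays("side",un([(483,347),(357,412),(290,322)]),.01);print(C.round(4),"mid",((C[0]+C[2])/2).round(4))
for n,l in(("side",[(437,248),(338,248),(386,212)]),("top",[(546,245),(453,245),(499,198),(499,292)])):
    print(n,rays(n,un(l),.135).round(4))
E
```

```text
[[ 0.6177 -0.0571  0.01  ]
 [ 0.5977 -0.1841  0.01  ]
 [ 0.4521 -0.1604  0.01  ]
 [ 0.469  -0.034   0.01  ]] mid [ 0.5341 -0.1089  0.01  ]
[np.float64(-0.154), np.float64(-0.161)] [np.float64(0.15), np.float64(0.148)]
[np.float64(-0.156), np.float64(-0.133)] [np.float64(0.129), np.float64(0.128)]
[[ 0.5922 -0.1866  0.01  ]
 [ 0.4493 -0.1646  0.01  ]
 [ 0.4676 -0.0374  0.01  ]] mid [ 0.5299 -0.112   0.01  ]
side [[ 0.5657 -0.1425  0.135 ]
 [ 0.4969 -0.0832  0.135 ]
 [ 0.5608 -0.0765  0.135 ]]
top [[ 0.5325 -0.1549  0.135 ]
 [ 0.5355 -0.062   0.135 ]
 [ 0.5816 -0.1103  0.135 ]
 [ 0.4872 -0.1057  0.135 ]]
```

>>> {"name": "servo_tool", "arguments": {"rows": [[[-0.032,-0.031,0],0],[[-0.032,-0.031,0],0],[[-0.032,-0.031,0],0],[[-0.032,-0.031,0],0],[[-0.032,-0.031,0],0]], "hand": 0.06}}

```text
time: 1.8
tcp_pos: [0.3187, 0.2818, 0.2314]
ee_rot: [[-0.897, 0.442, 0.001], [0.442, 0.897, 0.0], [-0.001, 0.001, -1.0]]
wrist_force: [0.9, -0.5, 0.8]
width: 0.0598
```

>>> {"name": "servo_tool", "arguments": {"rows": [[[-0.032,-0.031,0],0],[[-0.032,-0.031,0],0],[[-0.032,-0.031,0],0],[[-0.032,-0.031,0],0],[[-0.032,-0.031,0],0]]}}

```text
time: 2.3
tcp_pos: [0.3936, 0.0717, 0.2316]
ee_rot: [[-0.897, 0.443, 0.001], [0.443, 0.897, 0.0], [-0.001, 0.001, -1.0]]
wrist_force: [1.1, -0.9, -0.1]
width: 0.0601
```

>>> {"name": "servo_tool", "arguments": {"rows": [[[0,0,0],-0.14],[[0,0,0],-0.14],[[0,0,0],-0.026],[[0,0,0],0]]}}

```text
time: 2.7
tcp_pos: [0.3932, 0.0735, 0.2313]
ee_rot: [[-0.988, 0.154, 0.0], [0.154, 0.988, 0.0], [-0.0, 0.0, -1.0]]
wrist_force: [0.5, 0.7, -0.3]
width: 0.0598
```

```bash
cat > go.py <<'E'
import sys
from h import *
o=ctrl.get_obs();R=np.array(o["ee_rot"]);p=np.array(o["tcp_pos"])
x,y,z=map(float,sys.argv[1:4]); print("t",o["time"],"p",p.round(4),"tool shift",(R.T@(np.array([x,y,z])-p)).round(4),"xaxis ang",np.arctan2(R[1,0],R[0,0]).round(4),"yaxis",R[:,1].round(3),"z",R[:,2].round(4),"F",np.round(o["wrist_force"],2),"w",np.round(o["width"],4),np.round(o["joint_pos"],2))
E
python3 go.py .455 -.097 .19
```

```text
t 2.7 p [0.3932 0.0735 0.2313] tool shift [-0.0874 -0.1589  0.0414] xaxis ang 2.9868 yaxis [0.154 0.988 0.   ] z [ 2.e-04  0.e+00 -1.e+00] F [ 0.51  0.67 -0.25] w 0.0598 [-0.    0.05 -0.54  0.98  0.    0.15]
```

>>> {"name": "servo_tool", "arguments": {"rows": [[[-0.022,-0.04,0.01],0],[[-0.022,-0.04,0.01],0],[[-0.022,-0.04,0.01],0],[[-0.0215,-0.039,0.011],0],[[0,0,0],0]]}}

```text
time: 3.2
tcp_pos: [0.457, -0.1008, 0.1892]
ee_rot: [[-0.987, 0.159, 0.0], [0.159, 0.987, -0.002], [-0.001, -0.002, -1.0]]
wrist_force: [-0.3, 0.7, -0.2]
width: 0.0601
```

```bash
python3 go.py .455 -.097 .11; python3 - <<'E'
from h import *
for c in("side","top"):
    im,d=ctrl.read_camera(c); cr=im[180:310,220:380,::-1]; cv2.imwrite(f"pics/{c}1.png",cv2.resize(cr,None,fx=4,fy=4,interpolation=cv2.INTER_CUBIC))
E
```

```text
t 3.2 p [ 0.457  -0.1008  0.1892] tool shift [0.0027 0.0035 0.0792] xaxis ang 2.9819 yaxis [ 0.159  0.987 -0.002] z [ 3.0e-04 -1.6e-03 -1.0e+00] F [-0.29  0.71 -0.18] w 0.0601 [-0.37  0.21 -0.46  0.89 -0.   -0.21]
```

View pics/side1.png

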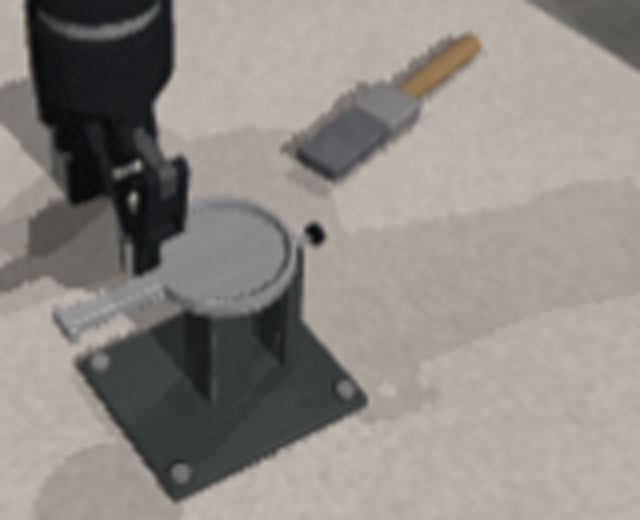

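View pics/top1.png

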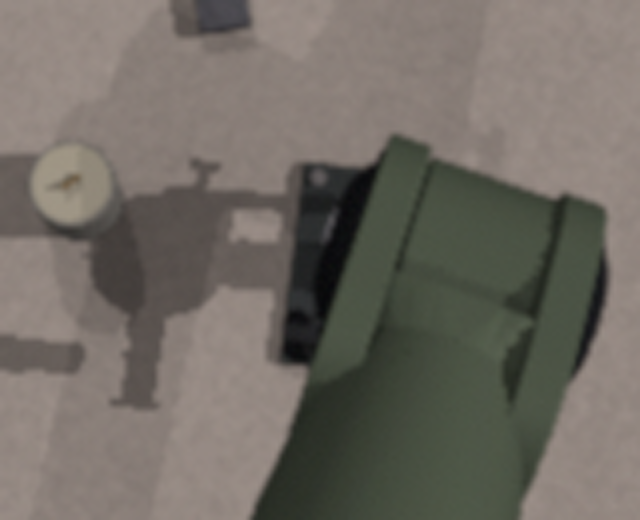

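```bash
python3 go.py .455 -.097 .11
```

```text
t 3.3 p [ 0.4552 -0.097   0.1898] tool shift [ 0.0001 -0.0001  0.0798] xaxis ang 2.9861 yaxis [0.155 0.988 0.001] z [-1.3e-03  9.0e-04 -1.0e+00] F [ 0.66 -0.17  0.  ] w 0.0602 [-0.37  0.21 -0.47  0.9   0.   -0.21]
```

>>> {"name": "servo_tool", "arguments": {"rows": [[[0,0,0.025],0],[[0,0,0.025],0],[[0,0,0.02],0],[[0,0,0.01],0],[[0,0,0],0]]}}

```text
time: 3.8
tcp_pos: [0.4544, -0.0954, 0.1096]
ee_rot: [[-0.989, 0.151, -0.002], [0.151, 0.989, 0.001], [0.002, 0.001, -1.0]]
wrist_force: [0.0, 1.2, 0.3]
width: 0.0605
```

>>> {"name": "servo_tool", "arguments": {"rows": [[[0,0,0],0],[[0,0,0],0],[[0,0,0],0],[[0,0,0],0],[[0,0,0],0]], "hand": 0.03}}

```text
time: 4.3
tcp_pos: [0.4557, -0.0971, 0.1106]
ee_rot: [[-0.988, 0.152, 0.001], [0.152, 0.988, -0.0], [-0.001, -0.0, -1.0]]
wrist_force: [0.0, -1.0, 0.0]
width: 0.0299
```

```bash
python3 go.py .455 -.097 .11; python3 - <<'E'
from h import *
for c in("side",):
    im,d=ctrl.read_camera(c); cr=im[180:310,220:380,::-1]; cv2.imwrite(f"pics/{c}2.png",cv2.resize(cr,None,fx=4,fy=4,interpolation=cv2.INTER_CUBIC))
E
```

```text
t 4.3 p [ 0.4557 -0.0971  0.1106] tool shift [0.0007 0.     0.0006] xaxis ang 2.9886 yaxis [ 0.152  0.988 -0.   ] z [ 6.e-04 -2.e-04 -1.e+00] F [ 0.   -0.96  0.  ] w 0.0299 [-0.37  0.3  -0.58  0.69 -0.   -0.22]
```

View pics/side2.png

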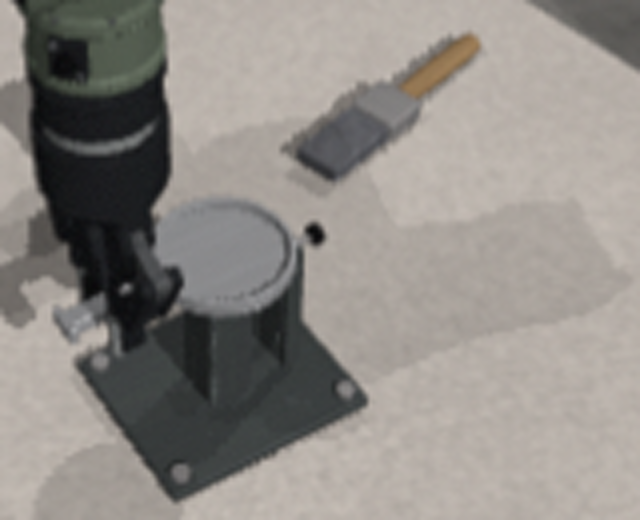

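The gripper straddles the handle in the middle of its free length (around pixel 120,310 of the crop). Now I'll close.

>>> {"name": "servo_tool", "arguments": {"rows": [[[0,0,0],0],[[0,0,0],0],[[0,0,0],0],[[0,0,0],0],[[0,0,0],0]], "hand": 0.005}}

```text
time: 4.85
tcp_pos: [0.4558, -0.095, 0.1106]
ee_rot: [[-0.988, 0.151, 0.001], [0.151, 0.988, 0.005], [-0.001, 0.005, -1.0]]
wrist_force: [0.3, 6.6, 4.1]
width: 0.0131
```

>>> {"name": "servo_tool", "arguments": {"rows": [[[0,0,-0.001],0],[[0,0,-0.001],0],[[0,0,0],0]]}}

```text
time: 5.15
tcp_pos: [0.4558, -0.095, 0.1118]
ee_rot: [[-0.988, 0.151, 0.001], [0.151, 0.988, 0.005], [-0.0, 0.005, -1.0]]
wrist_force: [2.6, 6.1, -4.3]
width: 0.0131
```

>>> {"name": "servo_tool", "arguments": {"rows": [[[0,0,-0.002],0],[[0,0,0],0]]}}

```text
time: 5.35
tcp_pos: [0.4558, -0.095, 0.1138]
ee_rot: [[-0.988, 0.151, 0.001], [0.151, 0.988, 0.005], [-0.0, 0.005, -1.0]]
wrist_force: [3.6, 5.7, -3.9]
width: 0.0126
```

>>> {"name": "servo_tool", "arguments": {"rows": [[[0,0.002,-0.001],0],[[0,0,-0.001],0],[[0,0,0],0]]}}

```text
time: 5.65
tcp_pos: [0.4558, -0.095, 0.1161]
ee_rot: [[-0.988, 0.152, -0.0], [0.152, 0.988, 0.0], [0.0, 0.0, -1.0]]
wrist_force: [2.5, 0.5, -6.0]
width: 0.0128
```

>>> {"name": "servo_tool", "arguments": {"rows": [[[0,0,-0.002],0],[[0,0,0],0]]}}

```text
time: 5.85
tcp_pos: [0.4558, -0.095, 0.1185]
ee_rot: [[-0.988, 0.152, 0.0], [0.152, 0.988, 0.0], [-0.0, 0.0, -1.0]]
wrist_force: [1.9, 0.0, -4.2]
width: 0.013
```

>>> {"name": "servo_tool", "arguments": {"rows": [[[0,0,-0.002],0],[[0,0,0],0]]}}

```text
time: 6.05
tcp_pos: [0.4558, -0.095, 0.1205]
ee_rot: [[-0.988, 0.152, 0.0], [0.152, 0.988, 0.0], [-0.0, 0.0, -1.0]]
wrist_force: [1.6, -0.9, -3.7]
width: 0.0127
```

>>> {"name": "servo_tool", "arguments": {"rows": [[[0,0,-0.002],0],[[0,0,0],0]]}}

```text
time: 6.25
tcp_pos: [0.4558, -0.095, 0.1225]
ee_rot: [[-0.988, 0.152, 0.0], [0.152, 0.988, 0.0], [-0.0, 0.0, -1.0]]
wrist_force: [2.3, 0.9, -4.2]
width: 0.0128
```

>>> {"name": "servo_tool", "arguments": {"rows": [[[0,0,-0.002],0],[[0,0,0],0]]}}

```text
time: 6.45
tcp_pos: [0.4558, -0.095, 0.1245]
ee_rot: [[-0.988, 0.152, 0.0], [0.152, 0.988, 0.0], [-0.0, 0.0, -1.0]]
wrist_force: [2.0, 0.5, -5.0]
width: 0.0131
```

>>> {"name": "servo_tool", "arguments": {"rows": [[[0,0,-0.002],0],[[0,0,0],0]]}}

```text
time: 6.65
tcp_pos: [0.4558, -0.095, 0.1265]
ee_rot: [[-0.988, 0.152, 0.0], [0.152, 0.988, 0.0], [-0.0, 0.0, -1.0]]
wrist_force: [1.9, 0.7, -4.1]
width: 0.0126
```

>>> {"name": "servo_tool", "arguments": {"rows": [[[0,0,-0.002],0],[[0,0,0],0]]}}

```text
time: 6.85
tcp_pos: [0.4558, -0.095, 0.1285]
ee_rot: [[-0.988, 0.152, 0.0], [0.152, 0.988, 0.0], [-0.0, 0.0, -1.0]]
wrist_force: [2.6, 1.4, -4.8]
width: 0.0126
```

>>> {"name": "servo_tool", "arguments": {"rows": [[[0,0,-0.002],0],[[0,0,0],0]]}}

```text
time: 7.05
tcp_pos: [0.4558, -0.095, 0.1305]
ee_rot: [[-0.988, 0.152, 0.0], [0.152, 0.988, 0.0], [-0.0, 0.0, -1.0]]
wrist_force: [2.4, 0.5, -4.8]
width: 0.0127
```

>>> {"name": "servo_tool", "arguments": {"rows": [[[0,0,-0.002],0],[[0,0,0],0]]}}

```text
time: 7.25
tcp_pos: [0.4558, -0.095, 0.1325]
ee_rot: [[-0.988, 0.152, 0.0], [0.152, 0.988, 0.0], [-0.0, 0.0, -1.0]]
wrist_force: [1.8, 1.6, -5.2]
width: 0.0126
```

>>> {"name": "servo_tool", "arguments": {"rows": [[[0,0,-0.002],0],[[0,0,0],0]]}}

```text
time: 7.45
tcp_pos: [0.4558, -0.095, 0.1345]
ee_rot: [[-0.988, 0.152, 0.0], [0.152, 0.988, 0.0], [-0.0, 0.0, -1.0]]
wrist_force: [2.1, 0.9, -3.7]
width: 0.0129
```

>>> {"name": "servo_tool", "arguments": {"rows": [[[0,0,-0.002],0],[[0,0,0],0]]}}

```text
time: 7.65
tcp_pos: [0.4558, -0.095, 0.1365]
ee_rot: [[-0.988, 0.152, 0.0], [0.152, 0.988, 0.0], [-0.0, 0.0, -1.0]]
wrist_force: [2.4, 0.5, -4.3]
width: 0.0129
```

>>> {"name": "servo_tool", "arguments": {"rows": [[[0,0,-0.002],0],[[0,0,0],0]]}}

```text
time: 7.85
tcp_pos: [0.4558, -0.095, 0.1385]
ee_rot: [[-0.988, 0.152, 0.0], [0.152, 0.988, 0.0], [-0.0, 0.0, -1.0]]
wrist_force: [2.8, 2.0, -3.8]
width: 0.0129
```

>>> {"name": "servo_tool", "arguments": {"rows": [[[0,0,-0.002],0],[[0,0,0],0]]}}

```text
time: 8.05
tcp_pos: [0.4558, -0.095, 0.1399]
ee_rot: [[-0.988, 0.152, -0.0], [0.152, 0.988, 0.0], [0.0, 0.0, -1.0]]
wrist_force: [4.1, 0.1, -10.2]
width: 0.013
```

>>> {"name": "servo_tool", "arguments": {"rows": [[[0,0,-0.002],0],[[0,0,0],0]]}}

```text
time: 8.25
tcp_pos: [0.4558, -0.095, 0.1412]
ee_rot: [[-0.988, 0.152, -0.001], [0.152, 0.988, 0.0], [0.001, 0.0, -1.0]]
wrist_force: [6.4, -0.7, -16.8]
width: 0.0131
```

>>> {"name": "servo_tool", "arguments": {"rows": [[[0,0,-0.002],0],[[0,0,0],0]]}}

```text
time: 8.45
tcp_pos: [0.4557, -0.095, 0.143]
ee_rot: [[-0.988, 0.152, -0.001], [0.152, 0.988, 0.001], [0.001, 0.0, -1.0]]
wrist_force: [7.6, 0.0, -18.2]
width: 0.013
```

>>> {"name": "servo_tool", "arguments": {"rows": [[[0,0,-0.002],0],[[0,0,0],0]]}}

```text
time: 8.65
tcp_pos: [0.4558, -0.095, 0.1461]
ee_rot: [[-0.988, 0.152, -0.0], [0.152, 0.988, 0.0], [0.0, 0.0, -1.0]]
wrist_force: [3.1, 0.6, -5.3]
width: 0.0132
```

```bash
python3 - <<'E'
from h import *
for c in("side",):
    im,d=ctrl.read_camera(c); cr=im[180:310,220:380,::-1]; cv2.imwrite(f"pics/{c}3.png",cv2.resize(cr,None,fx=4,fy=4,interpolation=cv2.INTER_CUBIC))
E
```

```text
(no output)
```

View pics/side3.png

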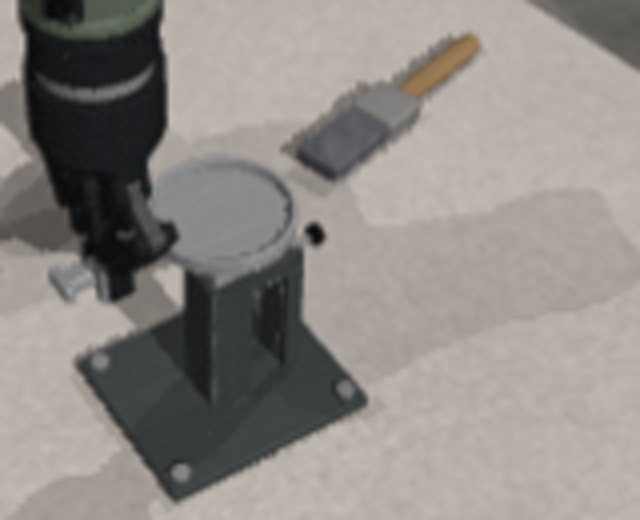

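>>> {"name": "servo_tool", "arguments": {"rows": [[[0,0,-0.002],0],[[0,0,0],0]]}}

```text
time: 8.9
tcp_pos: [0.4558, -0.095, 0.1487]
ee_rot: [[-0.988, 0.152, 0.0], [0.152, 0.988, -0.0], [-0.0, -0.0, -1.0]]
wrist_force: [2.4, 0.9, -3.0]
width: 0.0128
```

>>> {"name": "servo_tool", "arguments": {"rows": [[[0,0,-0.002],0],[[0,0,0],0]]}}

```text
time: 9.1
tcp_pos: [0.4558, -0.095, 0.1507]
ee_rot: [[-0.988, 0.152, 0.0], [0.152, 0.988, -0.0], [-0.0, -0.0, -1.0]]
wrist_force: [1.9, 0.7, -3.8]
width: 0.0129
```

>>> {"name": "servo_tool", "arguments": {"rows": [[[0,0,-0.002],0],[[0,0,0],0]]}}

```text
time: 9.3
tcp_pos: [0.4558, -0.095, 0.1519]
ee_rot: [[-0.988, 0.152, -0.0], [0.152, 0.988, 0.0], [0.0, 0.0, -1.0]]
wrist_force: [4.8, 0.7, -10.0]
width: 0.0127
```

>>> {"name": "servo_tool", "arguments": {"rows": [[[0,0,-0.002],0],[[0,0,0],0]]}}

```text
time: 9.5
tcp_pos: [0.4558, -0.095, 0.1532]
ee_rot: [[-0.988, 0.152, -0.001], [0.152, 0.988, 0.0], [0.001, 0.0, -1.0]]
wrist_force: [6.6, 0.5, -17.4]
width: 0.0127
```

>>> {"name": "servo_tool", "arguments": {"rows": [[[0,0,-0.002],0],[[0,0,0],0]]}}

```text
time: 9.7
tcp_pos: [0.4558, -0.095, 0.1554]
ee_rot: [[-0.988, 0.152, -0.001], [0.152, 0.988, 0.0], [0.001, 0.0, -1.0]]
wrist_force: [6.0, -0.1, -12.7]
width: 0.0127
```

>>> {"name": "servo_tool", "arguments": {"rows": [[[0,0,-0.002],0],[[0,0,0],0]]}}

```text
time: 9.9
tcp_pos: [0.4558, -0.095, 0.1581]
ee_rot: [[-0.988, 0.152, -0.0], [0.152, 0.988, 0.0], [0.0, 0.0, -1.0]]
wrist_force: [2.8, 1.1, -5.9]
width: 0.0128
```

Two clicks. Now the third.

>>> {"name": "servo_tool", "arguments": {"rows": [[[0,0,-0.002],0],[[0,0,0],0]]}}

```text
time: 10.1
tcp_pos: [0.4558, -0.095, 0.1607]
ee_rot: [[-0.988, 0.152, 0.0], [0.152, 0.988, -0.0], [-0.0, -0.0, -1.0]]
wrist_force: [2.7, 1.3, -4.3]
width: 0.0125
```

>>> {"name": "servo_tool", "arguments": {"rows": [[[0,0,-0.002],0],[[0,0,0],0]]}}

```text
time: 10.3
tcp_pos: [0.4558, -0.095, 0.1627]
ee_rot: [[-0.988, 0.152, 0.0], [0.152, 0.988, -0.0], [-0.0, -0.0, -1.0]]
wrist_force: [2.9, 1.1, -4.1]
width: 0.0126
```

>>> {"name": "servo_tool", "arguments": {"rows": [[[0,0,-0.002],0],[[0,0,0],0]]}}

```text
time: 10.5
tcp_pos: [0.4558, -0.095, 0.1639]
ee_rot: [[-0.988, 0.152, -0.0], [0.152, 0.988, 0.0], [0.0, 0.0, -1.0]]
wrist_force: [4.8, 1.2, -10.0]
width: 0.013
```

>>> {"name": "servo_tool", "arguments": {"rows": [[[0,0,-0.002],0],[[0,0,0],0]]}}

```text
time: 10.7
tcp_pos: [0.4558, -0.095, 0.1651]
ee_rot: [[-0.988, 0.152, -0.001], [0.152, 0.988, 0.0], [0.001, 0.0, -1.0]]
wrist_force: [7.2, -0.6, -18.4]
width: 0.0128
```

>>> {"name": "servo_tool", "arguments": {"rows": [[[0,0,-0.002],0],[[0,0,0],0]]}}

```text
time: 10.9
tcp_pos: [0.4558, -0.095, 0.1672]
ee_rot: [[-0.988, 0.152, -0.001], [0.152, 0.988, 0.0], [0.001, 0.0, -1.0]]
wrist_force: [6.9, 0.1, -15.9]
width: 0.0129
```

>>> {"name": "servo_tool", "arguments": {"rows": [[[0,0,-0.002],0],[[0,0,0],0]]}}

```text
time: 11.1
tcp_pos: [0.4558, -0.095, 0.17]
ee_rot: [[-0.988, 0.152, -0.0], [0.152, 0.988, 0.0], [0.0, 0.0, -1.0]]
wrist_force: [2.8, 1.2, -5.9]
width: 0.0129
```

>>> {"name": "servo_tool", "arguments": {"rows": [[[0,0,-0.0015],0],[[0,0,0],0],[[0,0,0],0]]}}

```text
time: 11.4
tcp_pos: [0.4558, -0.095, 0.1721]
ee_rot: [[-0.988, 0.152, 0.0], [0.152, 0.988, -0.0], [-0.0, -0.0, -1.0]]
wrist_force: [2.9, 1.0, -4.2]
width: 0.0129
```

>>> {"name": "servo_tool", "arguments": {"rows": [[[0,0,0.001],0],[[0,0,0],0]]}}

```text
time: 11.6
tcp_pos: [0.4558, -0.095, 0.1709]
ee_rot: [[-0.988, 0.152, 0.0], [0.152, 0.988, -0.0], [-0.0, -0.0, -1.0]]
wrist_force: [2.9, 0.9, -4.6]
width: 0.013
```

>>> {"name": "servo_tool", "arguments": {"rows": [[[0,0,0.001],0],[[0,0,0],0]]}}

```text
time: 11.8
tcp_pos: [0.4558, -0.095, 0.1697]
ee_rot: [[-0.988, 0.152, 0.0], [0.152, 0.988, 0.0], [-0.0, 0.0, -1.0]]
wrist_force: [3.5, 2.0, -4.3]
width: 0.0132
```

>>> {"name": "servo_tool", "arguments": {"rows": [[[0,0,0.001],0],[[0,0,0],0]]}}

```text
time: 12.0
tcp_pos: [0.4558, -0.095, 0.1695]
ee_rot: [[-0.988, 0.152, 0.0], [0.152, 0.988, -0.0], [-0.0, -0.0, -1.0]]
wrist_force: [1.5, 2.9, 4.5]
width: 0.013
```

>>> {"name": "servo_tool", "arguments": {"rows": [[[0,0,0.001],0],[[0,0,0],0]]}}

```text
time: 12.2
tcp_pos: [0.4558, -0.095, 0.1693]
ee_rot: [[-0.988, 0.152, 0.001], [0.152, 0.988, -0.0], [-0.001, -0.0, -1.0]]
wrist_force: [-2.6, 3.8, 11.8]
width: 0.0131
```

>>> {"name": "servo_tool", "arguments": {"rows": [[[0,0,-0.001],0],[[0,0,0],0]]}}

```text
time: 12.4
tcp_pos: [0.4558, -0.095, 0.1695]
ee_rot: [[-0.988, 0.152, 0.0], [0.152, 0.988, -0.0], [-0.001, -0.0, -1.0]]
wrist_force: [-2.0, 2.6, 7.2]
width: 0.013
```

>>> {"name": "servo_tool", "arguments": {"rows": [[[0,0,0],0],[[0,0,0],0],[[0,0,0],0],[[0,0,0],0]], "hand": 0.04}}

```text
time: 12.8
tcp_pos: [0.4555, -0.0952, 0.1685]
ee_rot: [[-0.988, 0.152, -0.001], [0.152, 0.988, -0.0], [0.001, -0.0, -1.0]]
wrist_force: [0.3, -0.2, 0.3]
width: 0.04
```

>>> {"name": "servo_tool", "arguments": {"rows": [[[0,0,-0.02],0],[[0,0,-0.03],0],[[0,0,-0.03],0],[[0,0,-0.02],0],[[0,0,0],0]]}}

```text
time: 13.3
tcp_pos: [0.4574, -0.0957, 0.2715]
ee_rot: [[-0.988, 0.152, 0.005], [0.152, 0.988, -0.002], [-0.005, -0.001, -1.0]]
wrist_force: [-0.0, 0.1, 0.4]
width: 0.04
```

```bash
python3 go.py .5955 .11 .2
```

```text
t 13.3 p [ 0.4574 -0.0957  0.2715] tool shift [-0.1048  0.2245  0.0717] xaxis ang 2.9888 yaxis [ 0.152  0.988 -0.001] z [ 0.0047 -0.0021 -1.    ] F [-0.03  0.07  0.41] w 0.04 [-0.36  0.14 -0.33  1.09 -0.   -0.21]
```

>>> {"name": "servo_tool", "arguments": {"rows": [[[-0.02,0.044,0],0],[[-0.02,0.044,0],0],[[-0.02,0.044,0],0],[[-0.02,0.044,0],0],[[-0.02,0.04,0.01],0]], "hand": 0.0854}}

```text
time: 13.8
tcp_pos: [0.5887, 0.1052, 0.2585]
ee_rot: [[-0.988, 0.152, 0.001], [0.152, 0.988, -0.0], [-0.001, -0.0, -1.0]]
wrist_force: [0.8, -0.6, -0.2]
width: 0.0851
```

>>> {"name": "servo_tool", "arguments": {"rows": [[[0,0,0.04],0],[[0,0,0.04],0],[[0,0,0],0],[[0,0,0],0]]}}

```text
time: 14.2
tcp_pos: [0.5865, 0.1031, 0.178]
ee_rot: [[-0.988, 0.152, -0.003], [0.152, 0.988, -0.0], [0.003, -0.001, -1.0]]
wrist_force: [0.2, -0.3, 0.6]
width: 0.0854
```

```bash
python3 go.py .596 .1105 .036; python3 - <<'E'
from h import *
for c in("side","top"):
    im,d=ctrl.read_camera(c); cr=im[170:310,200:380,::-1]; cv2.imwrite(f"pics/{c}4.png",cv2.resize(cr,None,fx=4,fy=4,interpolation=cv2.INTER_CUBIC))
    P=pts(c,np.ones(d.shape,bool),d)
    s=ctrl.silhouettes(c,"column")[:1]
    for q in s:
        B=pts(c,q["pixels"],d); B=B[(B[:,2]>.17)&(B[:,2]<.21)&(B[:,0]<.6)]
        print(c,q["conf"],len(B),B.min(0).round(4),B.max(0).round(4)); T=B[(abs(B[:,0]-.532)<.03)&(abs(B[:,1]+.108)<.03)];print("floor med",np.median(T,0))
        T=B[B[:,0]>.49];print("tray circ",cv2.minEnclosingCircle(T[:,:2].astype(np.float32)))
E
```

```text
t 14.2 p [0.5865 0.1031 0.178 ] tool shift [-0.0086  0.0089  0.142 ] xaxis ang 2.9887 yaxis [ 0.152  0.988 -0.001] z [-3.e-03 -3.e-04 -1.e+00] F [ 0.2  -0.34  0.64] w 0.0854 [ 0.05  0.45 -0.15  0.98 -0.    0.2 ]
side 0.94 1059 [ 0.4218 -0.1551  0.18  ] [ 0.5788 -0.065   0.1977]
floor med [ 0.5316349  -0.10875114  0.18887889]
tray circ ((0.5346248745918274, -0.10955338180065155), 0.04720279201865196)
top 0.69 1192 [ 0.424  -0.1524  0.1834] [ 0.5807 -0.0624  0.1991]
floor med [ 0.53220584 -0.10850809  0.1896439 ]
tray circ ((0.5344777703285217, -0.10659196972846985), 0.04709799215197563)
```

View pics/side4.png

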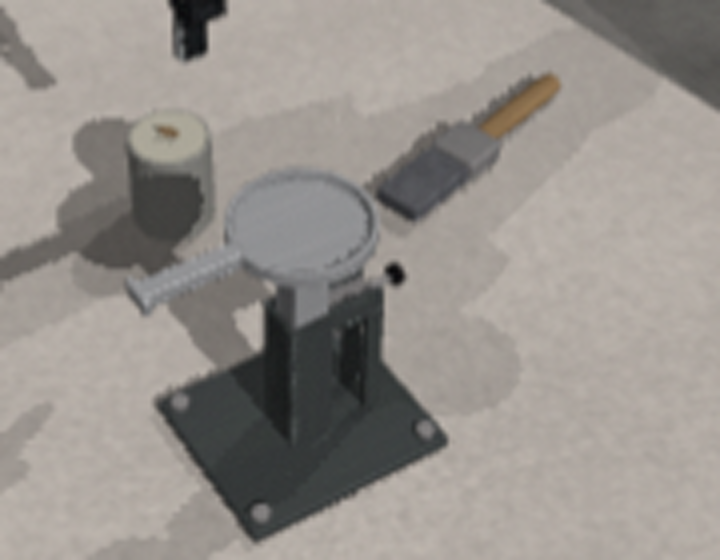

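View pics/top4.png

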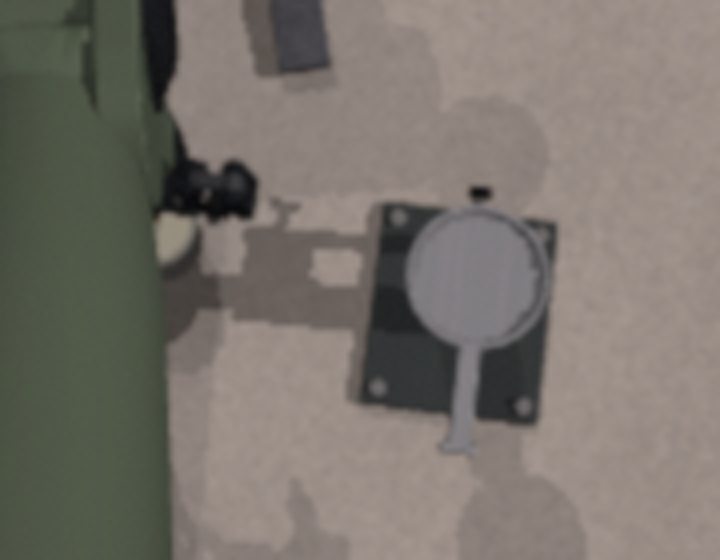

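>>> {"name": "servo_tool", "arguments": {"rows": [[[-0.0085,0.009,0.02],0],[[0,0,0.02],0],[[0,0,0],0],[[0,0,0],0]]}}

```text
time: 14.8
tcp_pos: [0.5977, 0.1107, 0.14]
ee_rot: [[-0.988, 0.153, 0.001], [0.153, 0.988, -0.0], [-0.001, 0.0, -1.0]]
wrist_force: [0.1, 0.6, -0.2]
width: 0.0851
```

```bash
python3 go.py .596 .1105 .036
```

```text
t 14.8 p [0.5977 0.1107 0.14  ] tool shift [ 0.0017 -0.0004  0.104 ] xaxis ang 2.9885 yaxis [0.153 0.988 0.   ] z [ 0.001 -0.    -1.   ] F [ 0.14  0.64 -0.19] w 0.0851 [ 0.06  0.5  -0.17  0.9  -0.    0.21]
```

>>> {"name": "servo_tool", "arguments": {"rows": [[[0.0015,0,0.015],0],[[0,0,0.015],0],[[0,0,0.015],0],[[0,0,0.015],0],[[0,0,0],0]]}}

```text
time: 15.3
tcp_pos: [0.5954, 0.1108, 0.0787]
ee_rot: [[-0.988, 0.153, -0.001], [0.153, 0.988, -0.0], [0.001, -0.0, -1.0]]
wrist_force: [-0.1, -0.6, 0.0]
width: 0.0858
```

>>> {"name": "servo_tool", "arguments": {"rows": [[[0,0,0.015],0],[[0,0,0.015],0],[[0,0,0.014],0],[[0,0,0],0],[[0,0,0],0]]}}

```text
time: 15.8
tcp_pos: [0.5961, 0.111, 0.0354]
ee_rot: [[-0.988, 0.152, 0.0], [0.152, 0.988, 0.0], [-0.0, 0.0, -1.0]]
wrist_force: [-0.5, 0.8, 0.2]
width: 0.0856
```

```bash
python3 go.py .596 .1105 .036; python3 - <<'E'
from h import *
for c in("side","top"):
    im,d=ctrl.read_camera(c); cr=im[170:270,180:300,::-1]; cv2.imwrite(f"pics/{c}5.png",cv2.resize(cr,None,fx=5,fy=5,interpolation=cv2.INTER_CUBIC))
E
```

```text
t 15.8 p [0.5961 0.111  0.0354] tool shift [ 0.     -0.0006 -0.0006] xaxis ang 2.9887 yaxis [0.152 0.988 0.   ] z [ 4.e-04  0.e+00 -1.e+00] F [-0.55  0.85  0.22] w 0.0856 [ 0.06  0.62 -0.27  0.68 -0.    0.22]
```

View pics/side5.png

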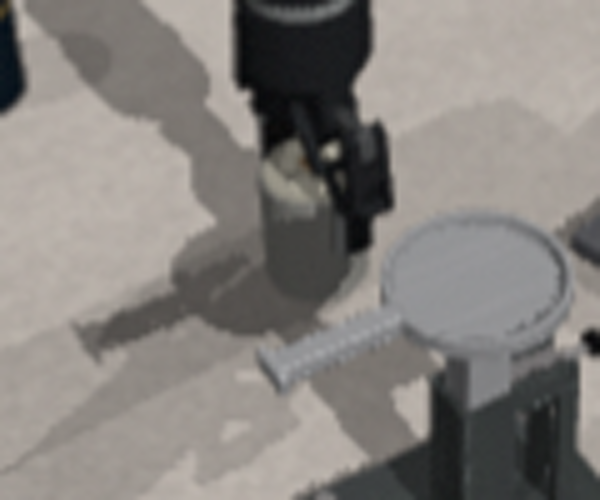

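The fingers stand either side of the candle, one visible at (360,200) of the crop, and no contact force shows. Closing.

>>> {"name": "servo_tool", "arguments": {"rows": [[[0,0,0],0],[[0,0,0],0],[[0,0,0],0],[[0,0,0],0],[[0,0,0],0]], "hand": 0.052}}

```text
time: 16.4
tcp_pos: [0.5965, 0.1109, 0.0358]
ee_rot: [[-0.988, 0.152, 0.002], [0.152, 0.988, -0.0], [-0.002, -0.0, -1.0]]
wrist_force: [-0.1, -1.6, 5.7]
width: 0.061
```

>>> {"name": "servo_tool", "arguments": {"rows": [[[0,0,-0.01],0],[[0,0,-0.01],0],[[0,0,0],0],[[0,0,0],0]]}}

```text
time: 16.8
tcp_pos: [0.5959, 0.1112, 0.0551]
ee_rot: [[-0.988, 0.152, 0.001], [0.152, 0.988, 0.0], [-0.001, 0.0, -1.0]]
wrist_force: [0.1, 0.3, -4.1]
width: 0.0609
```

```bash
python3 go.py .532 -.1085 .26; python3 - <<'E'
from h import *
for c in("side","top"):
    im,d=ctrl.read_camera(c); cr=im[170:270,180:300,::-1]; cv2.imwrite(f"pics/{c}6.png",cv2.resize(cr,None,fx=5,fy=5,interpolation=cv2.INTER_CUBIC))
    for q in ctrl.silhouettes(c,"candle")[:1]:
        P=pts(c,q["pixels"],d);print(c,q["conf"],len(P),np.percentile(P,3,axis=0).round(4),np.percentile(P,97,axis=0).round(4))
E
```

```text
t 16.8 p [0.5959 0.1112 0.0551] tool shift [ 0.0297 -0.2268 -0.205 ] xaxis ang 2.9888 yaxis [0.152 0.988 0.   ] z [ 6.e-04  1.e-04 -1.e+00] F [ 0.07  0.33 -4.11] w 0.0609 [ 0.06  0.59 -0.26  0.72  0.    0.22]
side 0.79 422 [0.5635 0.0803 0.0237] [0.6071 0.1327 0.0997]
top 0.51 35 [0.5687 0.0848 0.043 ] [0.5799 0.0977 0.0987]
```

View pics/side6.png

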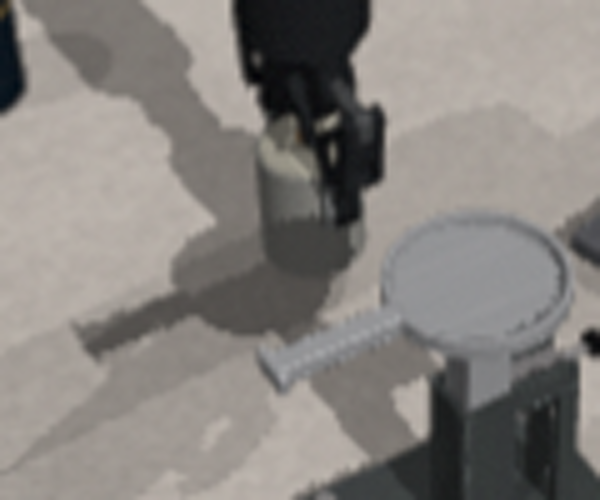

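>>> {"name": "servo_tool", "arguments": {"rows": [[[0,0,-0.03],0],[[0,0,-0.04],0],[[0,0,-0.04],0],[[0,0,-0.04],0],[[0,0,-0.03],0]]}}

```text
time: 17.5
tcp_pos: [0.5962, 0.1111, 0.2373]
ee_rot: [[-0.988, 0.152, 0.002], [0.152, 0.988, 0.0], [-0.002, 0.0, -1.0]]
wrist_force: [1.1, 0.4, -4.1]
width: 0.061
```

>>> {"name": "servo_tool", "arguments": {"rows": [[[0,0,-0.02],0],[[0.003,-0.02,0],0],[[0.004,-0.032,0],0],[[0.005,-0.034,0],0],[[0.005,-0.034,0],0]]}}

```text
time: 18.0
tcp_pos: [0.56, -0.0058, 0.2543]
ee_rot: [[-0.988, 0.151, -0.001], [0.151, 0.988, -0.0], [0.001, -0.0, -1.0]]
wrist_force: [1.7, -0.8, -3.5]
width: 0.0609
```

>>> {"name": "servo_tool", "arguments": {"rows": [[[0.004,-0.034,0],0],[[0.004,-0.034,0],0],[[0.003,-0.025,0],0],[[0,-0.012,0],0],[[0,0,0],0]]}}

```text
time: 18.5
tcp_pos: [0.5336, -0.1082, 0.2546]
ee_rot: [[-0.988, 0.155, -0.0], [0.155, 0.988, 0.0], [0.0, 0.0, -1.0]]
wrist_force: [0.2, 0.2, -4.6]
width: 0.0608
```

>>> {"name": "servo_tool", "arguments": {"rows": [[[0,0,0],0],[[0,0,0],0]]}}

```text
time: 18.7
tcp_pos: [0.5341, -0.1058, 0.2546]
ee_rot: [[-0.989, 0.151, -0.0], [0.151, 0.989, 0.001], [0.0, 0.001, -1.0]]
wrist_force: [-0.8, 0.2, -4.4]
width: 0.061
```

```bash
python3 go.py .532 -.1085 .2247; python3 - <<'E'
from h import *
for c in("side","top"):
    im,d=ctrl.read_camera(c); cr=im[180:310,220:380,::-1]; cv2.imwrite(f"pics/{c}7.png",cv2.resize(cr,None,fx=4,fy=4,interpolation=cv2.INTER_CUBIC))
    for n in("candle","column"):
      for q in ctrl.silhouettes(c,n)[:1]:
        P=pts(c,q["pixels"],d);P=P[P[:,2]>.17];print(c,n,q["conf"],len(P),np.percentile(P,2,axis=0).round(4),np.percentile(P,98,axis=0).round(4))
E
```

```text
t 18.7 p [ 0.5341 -0.1058  0.2546] tool shift [ 0.0017 -0.003   0.0299] xaxis ang 2.9903 yaxis [0.151 0.989 0.001] z [-1.e-04  6.e-04 -1.e+00] F [-0.85  0.22 -4.45] w 0.061 [-0.33  0.3  -0.17  1.1   0.   -0.18]
side candle 0.87 770 [ 0.5015 -0.1369  0.2197] [ 0.5439 -0.0829  0.2993]
side column 0.72 853 [ 0.4251 -0.1527  0.184 ] [ 0.5721 -0.0725  0.1965]
```

View pics/side7.png

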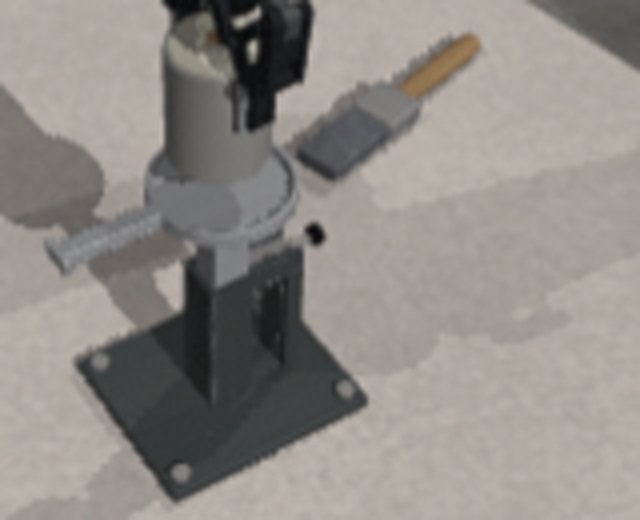

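>>> {"name": "servo_tool", "arguments": {"rows": [[[0.001,-0.002,0.008],0],[[0,0,0.008],0],[[0,0,0.007],0],[[0,0,0.003],0],[[0,0,0],0]]}}

```text
time: 19.5
tcp_pos: [0.5321, -0.1087, 0.2279]
ee_rot: [[-0.988, 0.152, -0.001], [0.152, 0.988, 0.001], [0.002, 0.0, -1.0]]
wrist_force: [-0.8, -0.7, -4.7]
width: 0.0609
```

>>> {"name": "servo_tool", "arguments": {"rows": [[[0,0,0.001],0],[[0,0,0.001],0],[[0,0,0],0]]}}

```text
time: 19.8
tcp_pos: [0.5327, -0.1089, 0.2269]
ee_rot: [[-0.988, 0.152, 0.0], [0.152, 0.988, -0.0], [-0.0, -0.0, -1.0]]
wrist_force: [-0.5, -0.8, -3.5]
width: 0.0609
```

>>> {"name": "servo_tool", "arguments": {"rows": [[[0,0,0.001],0],[[0,0,0],0]]}}

```text
time: 20.0
tcp_pos: [0.5326, -0.1088, 0.2258]
ee_rot: [[-0.988, 0.152, 0.0], [0.152, 0.988, -0.0], [-0.0, -0.0, -1.0]]
wrist_force: [0.2, 1.2, -2.9]
width: 0.0608
```

```bash
python3 go.py .532 -.1085 .2247
```

```text
t 20.0 p [ 0.5326 -0.1088  0.2258] tool shift [0.0006 0.0003 0.0011] xaxis ang 2.9888 yaxis [ 0.152  0.988 -0.   ] z [ 0. -0. -1.] F [ 0.15  1.18 -2.9 ] w 0.0608 [-0.34  0.32 -0.22  1.03 -0.   -0.18]
```

>>> {"name": "servo_tool", "arguments": {"rows": [[[0,0,0.0005],0],[[0,0,0],0]]}}

```text
time: 20.2
tcp_pos: [0.5326, -0.1088, 0.2253]
ee_rot: [[-0.988, 0.152, 0.0], [0.152, 0.988, -0.0], [-0.0, 0.0, -1.0]]
wrist_force: [-0.0, -0.1, -3.5]
width: 0.0613
```

>>> {"name": "servo_tool", "arguments": {"rows": [[[0,0,0.0005],0],[[0,0,0],0]]}}

```text
time: 20.4
tcp_pos: [0.5326, -0.1089, 0.2249]
ee_rot: [[-0.988, 0.152, 0.0], [0.152, 0.988, -0.0], [-0.0, -0.0, -1.0]]
wrist_force: [-0.7, 0.4, -3.0]
width: 0.0608
```

>>> {"name": "servo_tool", "arguments": {"rows": [[[0,0,0.0005],0],[[0,0,0],0]]}}

```text
time: 20.6
tcp_pos: [0.5326, -0.1089, 0.2248]
ee_rot: [[-0.988, 0.152, 0.0], [0.152, 0.988, -0.0], [-0.0, -0.0, -1.0]]
wrist_force: [-1.6, 0.6, 1.7]
width: 0.0607
```

>>> {"name": "servo_tool", "arguments": {"rows": [[[0,0,0],0],[[0,0,0],0],[[0,0,0],0],[[0,0,0],0]], "hand": 0.065}}

```text
time: 21.0
tcp_pos: [0.5327, -0.1089, 0.2244]
ee_rot: [[-0.988, 0.152, 0.0], [0.152, 0.988, -0.0], [-0.0, -0.0, -1.0]]
wrist_force: [-0.4, 0.2, 0.1]
width: 0.0653
```

>>> {"name": "servo_tool", "arguments": {"rows": [[[0,0,0],0],[[0,0,0],0],[[0,0,0],0],[[0,0,0],0]], "hand": 0.083}}

```text
time: 21.4
tcp_pos: [0.5326, -0.1089, 0.2243]
ee_rot: [[-0.988, 0.152, -0.0], [0.152, 0.988, 0.0], [0.0, 0.0, -1.0]]
wrist_force: [-0.3, -0.8, 0.2]
width: 0.0828
```

>>> {"name": "servo_tool", "arguments": {"rows": [[[0,0,-0.01],0],[[0,0,-0.02],0],[[0,0,-0.025],0],[[0,0,-0.025],0],[[0,0,-0.025],0]]}}

```text
time: 21.9
tcp_pos: [0.5325, -0.1088, 0.3311]
ee_rot: [[-0.988, 0.152, 0.001], [0.152, 0.988, -0.0], [-0.001, -0.0, -1.0]]
wrist_force: [1.0, -0.0, -1.2]
width: 0.0831
```

>>> {"name": "servo_tool", "arguments": {"rows": [[[0,0,-0.015],0],[[0.01,0.04,0],0],[[0.01,0.04,0],0],[[0.01,0.04,0],0],[[0.01,0.04,0],0]]}}

```text
time: 22.4
tcp_pos: [0.5172, 0.0567, 0.3453]
ee_rot: [[-0.988, 0.153, 0.001], [0.153, 0.988, 0.0], [-0.001, 0.0, -1.0]]
wrist_force: [-0.1, 0.7, 0.8]
width: 0.083
```

>>> {"name": "servo_tool", "arguments": {"rows": [[[0.02,0.04,0],0],[[0.02,0.04,0],0],[[0.01,0.02,0],0],[[0,0,0],0],[[0,0,0],0]]}}

```text
time: 22.9
tcp_pos: [0.4833, 0.1619, 0.3449]
ee_rot: [[-0.989, 0.151, 0.001], [0.151, 0.989, -0.0], [-0.001, -0.0, -1.0]]
wrist_force: [-0.7, -0.5, -0.3]
width: 0.0828
```

```bash
python3 - <<'E'
from h import *
print(ctrl.get_obs()["time"],ctrl.get_obs()["tcp_pos"])
for c in("side","top"):
    im,d=ctrl.read_camera(c); cr=im[150:350,130:430,::-1]; cv2.imwrite(f"pics/{c}8.png",cv2.resize(cr,(798,532),interpolation=cv2.INTER_CUBIC))
    for n in("candle","column","canister","bowl_candle","brush"):
      for q in ctrl.silhouettes(c,n)[:1]:
        P=pts(c,q["pixels"],d)
        if n in("candle","column"):P=P[P[:,2]>.17]
        print(c,n,round(q["conf"],2),len(P),np.percentile(P,1,axis=0).round(4),np.percentile(P,99,axis=0).round(4),np.median(P,0).round(3))
        if n=="candle":
          T=P[P[:,2]>.262];print(" top circ",cv2.minEnclosingCircle(T[:,:2].astype(np.float32)))
E
```

```text
22.9 [0.48327468 0.16191306 0.34492882]
side candle 0.79 1003 [ 0.4998 -0.1405  0.1911] [ 0.5564 -0.0842  0.2717] [ 0.518 -0.125  0.253]
 top circ ((0.5299837589263916, -0.10999174416065216), 0.03167732432484627)
side column 0.87 589 [ 0.4236 -0.1532  0.1831] [ 0.5755 -0.0684  0.1962] [ 0.5   -0.107  0.191]
side canister 0.61 777 [ 0.4865  0.3548 -0.0009] [0.5553 0.4248 0.0966] [0.513 0.369 0.07 ]
side bowl_candle 0.72 1699 [ 0.5249 -0.4723  0.0026] [ 0.6198 -0.3779  0.0486] [ 0.562 -0.429  0.044]
side brush 0.64 563 [ 0.7192 -0.0184 -0.0018] [0.9142 0.0387 0.0229] [0.789 0.007 0.017]
top candle 0.79 629 [ 0.4996 -0.1379  0.1911] [ 0.5612 -0.078   0.2726] [ 0.529 -0.106  0.267]
 top circ ((0.5317449569702148, -0.10895054042339325), 0.031760890036821365)
top column 0.79 542 [ 0.4259 -0.151   0.1852] [ 0.5793 -0.0629  0.1995] [ 0.506 -0.093  0.192]
top canister 0.31 1899 [ 0.4286 -0.1762 -0.0018] [ 0.6171 -0.0374  0.266 ] [ 0.504 -0.088  0.012]
top bowl_candle 0.86 1090 [ 0.5251 -0.4674  0.001 ] [ 0.6232 -0.374   0.0523] [ 0.572 -0.417  0.045]
top brush 0.65 596 [ 0.7215 -0.0142  0.0095] [0.912  0.0272 0.0266] [0.791 0.011 0.019]
```

View pics/side8.png

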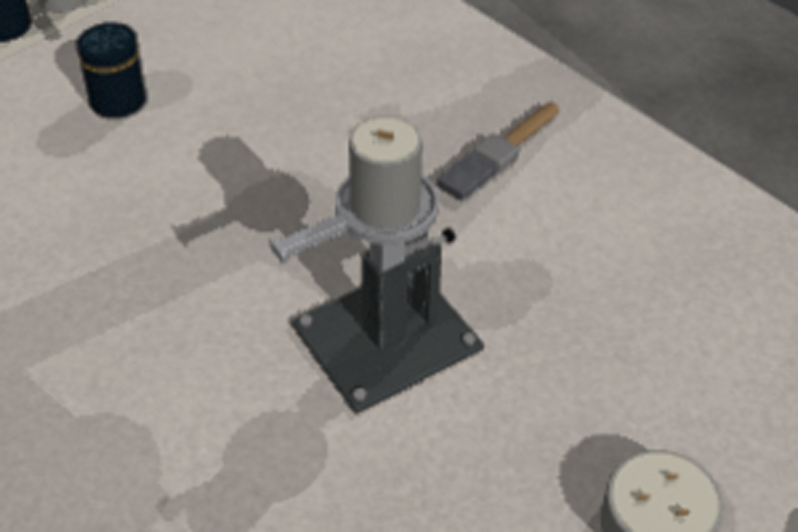

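View pics/top8.png

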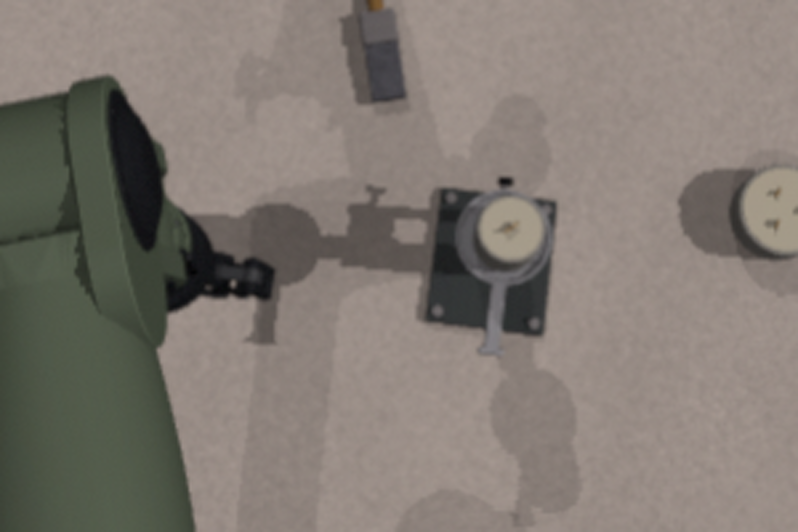

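The candle stands upright in the middle of the tray (side crop 385,175; top crop 510,230). The tray is still at its notch, the bystanders haven't moved and the arm is clear.

```bash
python3 -c "
from workcell import ctrl
print(ctrl.job_done())"
```

```text
the job is handed in; nothing more can be done
None
```

I lifted the tray until I felt three clicks, rested it on the third notch, and stood the candle upright on it. I handed the job in at about 23 s; no verdict was reported.

- **Clicks:** The lifting force rose from about 4 N to 17–18 N and fell back three times, 12 mm apart. I stopped in the free stretch after the third click, before any fourth rise. Eased down, the column stopped and bore weight 59 mm above its start. The cameras then put the tray floor at 0.189 m, which matches.
- **Candle:** I lowered it in 0.5 mm steps to a light contact of about 2 N, then released it. The last pictures show it upright, its centre within about 2–3 mm of the tray's centre (11 mm of slack to the rim). The tray is still at its height.
- **Other things:** The canister, bowl candle and brush measured where they were, within camera noise, and the arm was well clear of everything.
- **Checks that disagreed:** In the last top view the arm hid the canister and the network wrongly marked the stand as the canister, at low confidence (0.31). I relied on the side view for the canister. The two cameras differed by 1–3 mm throughout.

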